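Spring check on a tilt-mounted pump

TASK

Check the spring travel of the pump's tilt mount: with closed fingertips press the red corner pad down gently until its pointer stands on the red mark band of its scale, not past it, hold it there for about a second, and let it spring back up by itself; then do the same with the blue corner pad and the blue band. Do not press both corners together, lift the plate, touch the pump or disturb the things lying around, and finish clear with the plate back at rest.

Things in the scene. Friction and masses are not known exactly. Their poses are not given: they have to be found in the camera images.
- mount: Fixed base of the spring-backed tilt mount, bolted to the table. Origin on the table under the midpoint between the two press pads. Its y axis points from the blue pad to the red pad, its x axis from that midpoint to the pivot 113 mm away (roughly away from the robot); z up. Two grey arms 44 mm wide and 12 mm high run on the table from the pivot out under the red and the blue corner to their scales.
- tilt_plate: Grey aluminium plate, 6 mm thick, that rides on the ball pivot and on a coil spring under each of the two coloured corners, its mid-plane 51 mm above the table at rest. Origin at the pivot; x axis towards the red pad, y axis towards the blue pad (at right angles). It can be pressed down, and lifted a little, at either coloured corner. A pad pressed at its centre tilts only its own corner.
- pump: White condensate pump with black foot, 66 x 125 x 89 mm, bolted on the plate between the pads; its top is about 143 mm above the table, its sides about 80 mm from the pads' centres. Not to be touched.
- red_pad (a point): Centre of the top face of the red press pad on the plate's left corner (round, 36 mm across, 18 mm high above the plate). Top face 72 mm above the table at rest; it sinks as it is pressed, 160 mm from the pivot.
- blue_pad (a point): The same for the blue press pad on the plate's right corner.
- red_pointer (a point): Tip of the flat pointer that sticks out of the plate beyond the red pad, 220 mm from the pivot, so it sinks 1.375 mm for each mm the pad is pressed. 51 mm above the table at rest.
- blue_pointer (a point): The same for the pointer beyond the blue pad.
- red_band (a point): Centre of the red mark band (10 mm high, white line across its middle) on the upright white scale plate (its top 78 mm above the table, on the far side of the red pointer's tip). The pointer's tip is on the mark when it is as high as the band, within 5 mm of its middle. The band's height differs each time, 20 to 37 mm above the table: 10 to 22 mm of pad travel.
- blue_band (a point): The same for the blue mark band on the blue pointer's scale. Its height is independent of the red one's.
- red_tilt (a joint): Tilt of the red corner in rad: 0 at rest, grows as the red pad is pressed down (pad travel = 160 mm x angle), negative when lifted, stops at -0.06 and 0.17. Spring 9 N m/rad, damped 0.8 N m s/rad: the pad takes about 0.35 N for each mm of travel, 3.5 to 8 N at the mark, and rises by itself within a second when released.
- blue_tilt (a joint): The same for the blue corner and the blue pad.
- union_20: white pipe union, 40 x 51 x 40 mm, loose, behind the red arm. A bystander, to be left alone. Origin at the centre of its underside
- elbow_20: cream pipe elbow, 47 x 47 x 30 mm, loose, behind the blue arm. A bystander, to be left alone. Origin at the centre of its underside
- coupling_32: grey pipe coupling, 37 x 54 x 36 mm, loose, in front of the mount. A bystander, to be left alone. Origin at the centre of its underside
- tee_25: white pipe tee, 62 x 82 x 41 mm, loose, to the right in front. A bystander, to be left alone. Origin at the centre of its underside
- ptfe_roll: small white roll of tape, 51 mm across, 14 mm high, loose, to the left of the mount. A bystander, to be left alone. Origin at the centre of its underside

How it is judged:
By the outcome, as a careful person would: the job done as asked, in the order asked, and still so for the second after the job is handed in, with the robot touching nothing.
It also fails if it takes over 58 s, if anything falls off the work surface, if the arm or the gripper's body presses on something with over 40 N, if the wrist force passes 120 N, or if a joint passes its speed limit or range.

ROBOT

A 6-joint arm with a two-finger parallel gripper is mounted at the origin on a cart in front of the work surface, level with it; the furniture and walls round the work are solid. World frame = base frame: x ahead of the robot, y to its left, z up, the work surface at z = 0. Lengths are in m, angles in rad, forces in N, time in s.
With the tool pointing down it reaches from about 0.35 to 0.975 m from the base axis. Payload 4.9 kg.
Tool frame: the origin (TCP) lies on the centre line of the jaws, within the pads' length; the fingertips stand manip.tcp_to_tips ahead of it and the grasp point (between the pads) is the TCP (manip.tcp_to_tips is the distance from the TCP to the fingertips, in m); y points along the fingers, z is the direction in which the jaws open and shut, and the axes are right-handed (so a half turn about y gives the same grasp; the last joint's range is limited). The gripper opens to 85 mm and grips with 20 to 120 N. Pads are 22 mm wide; open, the fingers measure 114 mm over their backs; the gripper's body (76 mm by 85 mm) begins 54 mm behind the grasp point. The pads swing forward as they close: fully open they stand 13 mm farther back than shut.
Start: joints at [-1.299, 0.053, 1.613, -0, 1.476, -0.119], TCP at [0.238, -0.578, 0.25] pointing down, gripper open.
Joint ranges: [-3.01, 3.01], [-1.01, 2.22], [0.06, 2.58], [-1.02, 4.17], [0.09, 2.62], [-3.14, 3.14]. Speed limits (rad/s): [2.57, 2.57, 3.14, 3.14, 3.14, 3.14].

INTERFACE

Orientations are given as a unit quaternion [w, x, y, z].
In Python, from plant import manip gives the robot as it stands.
- The arm moves only by the tool apply_moves, never from a script. Its argument "moves" is a list of rows, each a list of 7 numbers: the gripper's target within -1 to 1 (shut at 1, half-way at 0, fully open at -1), then the shift along the tool's x, y, z in mm, then the turn, a rotation vector about the tool's x, y, z in degrees. A call has 1 to 20 rows; each row shifts and turns the commanded pose from where the row before left it, along the tool's axes as they then stand; what a row does not reach is not made up. A row lasts 1/10 s, in which the tool goes at most 50 mm and 8.59 degrees, less where a joint would pass 70% of its speed; a pose out of reach is approached as far as the arm can. A call with a gripper value outside its range is refused whole. The fingers move at their own pace and stop on an object; the grip force is fixed at half the most. Time passes only in rows, so rows that do not move let the fingers close. It gives the time, the measured TCP pose, the force and the opening at its end, in the units of the state.
- manip.state(): the state, without advancing time (a new reading comes with each control period).
- manip.grab_frame(name): name is "scene" or "top"; returns the picture (420x560x3 uint8, blue, green, red); there is no depth.
- manip.calibration(name): a dict with "mtx" (3x3 intrinsics, pixels), "distortion" ([k1, k2, p1, p2, k3] as OpenCV has them; the pictures are not rectified), "T" (4x4, takes a point from camera to world coordinates). Camera axes: x right, y down, z forward; pixel columns grow to the right and rows downward; lengths in m; the calibration is good to about 2 mm. A picture is of the moment at which its call begins. calibration takes no time and is no camera call.
- manip.job_done(): hands the job in, once; it reports no verdict.
The state is a dict: "time": time; "joint_pos": joint angles; "joint_vel": joint speeds; "joint_efforts": joint torques, N m; "tool_pos": TCP position; "tool_rot": TCP orientation; "contact_force": force on the tool from outside, world axes, zero at the start; "ft_torque": the same for the moment, N m; "gripper_width": opening from 0.0 (shut) to 1.0 (fully open).
Only numpy, scipy, OpenCV 4.12 (cv2) and the standard library are available. Lean on these libraries where they do the work, as an engineer would, in place of code of your own. Each camera call takes 0.05 s, during which the arm holds its last target. There are 200 camera calls.

## Working session

There is one attempt and no reset: what is moved stays moved. The work goes in short steps, Python scripts to look and compute and a tool call to move; the robot and the scene stay as the last step left them, time stands still between calls to the robot, and variables do not carry over. Pictures are saved under pics/ and viewed, about 8 in all and at most 12, crops included, and the job is handed in when it is done.

Besides the shell and the picture viewer there is one more tool, called in YAML: its name, and indented under it one key for each argument. apply_moves: Moves the arm, as the interface text tells. Its arguments: {"type":"object","properties":{"moves":{"type":"array","items":{"type":"array","items":{"type":"number"}}}},"required":["moves"]}

```bash
mkdir -p pics; ls
python3 - <<'E'
from plant import manip
import cv2,numpy as np
s=manip.state();print(s,manip.tcp_to_tips)
for n in("scene","top"):
    cv2.imwrite(f"pics/{n}0.png",manip.grab_frame(n));c=manip.calibration(n);print(n,np.round(c["mtx"],1).tolist(),c["distortion"],np.round(c["T"],3).tolist())
E
```

```text
pics
{'time': 0.0, 'joint_pos': array([-1.29897136e+00,  5.33807202e-02,  1.61426171e+00,  4.37684983e-05,
        1.47597834e+00, -1.19025826e-01]), 'joint_vel': array([-0.0003361 , -0.00101218, -0.00037308, -0.00062988,  0.0002939 ,
        0.00040824]), 'joint_efforts': array([-2.39388928e-04, -3.93680263e+01, -3.70174277e+01, -7.42509337e-05,
        7.01314275e-03, -6.42783363e-06]), 'tool_pos': array([ 0.23795309, -0.57732054,  0.24906746]), 'tool_rot': array([ 0.13726782, -0.13734656,  0.69436317, -0.69293091]), 'contact_force': array([-0.05927255, -0.28843408, -0.30173217]), 'ft_torque': array([0.01355466, 0.04155782, 0.00198809]), 'gripper_width': 0.9976183892735414} 0.019
scene [[501.8, 0.0, 275.7], [0.0, 501.8, 211.8], [0.0, 0.0, 1.0]] [-0.11338972  0.          0.          0.          0.        ] [[-0.703, -0.298, 0.646, -0.252], [-0.711, 0.314, -0.629, 0.722], [-0.016, -0.902, -0.432, 0.577], [0.0, 0.0, 0.0, 1.0]]
top [[442.3, 0.0, 282.0], [0.0, 442.3, 221.2], [0.0, 0.0, 1.0]] [-0.05309643  0.          0.          0.          0.        ] [[-0.025, -0.999, 0.045, 0.454], [-1.0, 0.024, -0.021, 0.022], [0.02, -0.045, -0.999, 1.131], [0.0, 0.0, 0.0, 1.0]]
```

View pics/scene0.png

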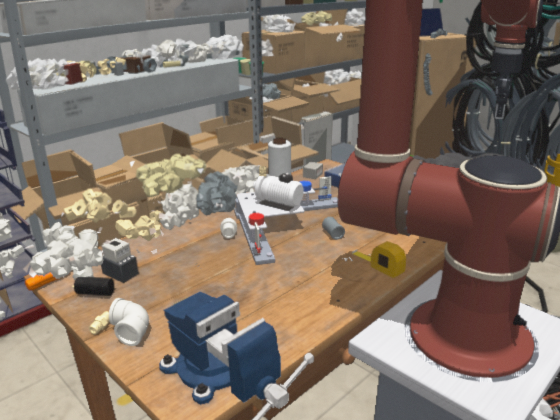

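View pics/top0.png

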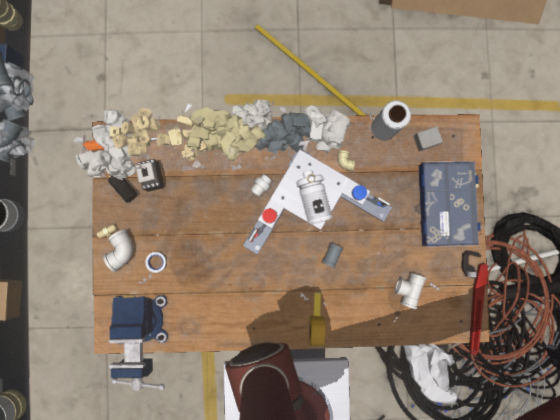

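The first two pictures show the mount. In the top view the red pad is at about (270,215) and the blue pad at (360,192). In the scene view the red pad and its scale are at about (257,217–255).

```bash
cat > h.py <<'E'
from plant import manip
import cv2,numpy as np
def ray(n,p):
    c=manip.calibration(n);T=np.array(c["T"])
    u=cv2.undistortPoints(np.array(p,float).reshape(-1,1,2),np.array(c["mtx"]),np.array(c["distortion"]))[:,0]
    d=np.c_[u,np.ones(len(u))]@T[:3,:3].T
    return T[:3,3],d
def onz(n,p,z):
    o,d=ray(n,p);return o+d*((z-o[2])/d[:,2])[:,None]
def proj(n,P):
    c=manip.calibration(n);Ti=np.linalg.inv(np.array(c["T"]))
    r,_=cv2.Rodrigues(Ti[:3,:3]);return cv2.projectPoints(np.array(P,float).reshape(-1,1,3),r,Ti[:3,3],np.array(c["mtx"]),np.array(c["distortion"]))[0][:,0]
def blobs(im,col):
    h=cv2.cvtColor(im,cv2.COLOR_BGR2HSV);H,S,V=[h[...,i].astype(int) for i in range(3)]
    m=((H<6)|(H>174))&(S>170)&(V>90) if col=="red" else (abs(H-112)<10)&(S>150)&(V>110)
    n,l,st,ce=cv2.connectedComponentsWithStats(m.astype(np.uint8))
    return [(st[i].tolist(),ce[i].round(1).tolist()) for i in range(1,n) if st[i][4]>3]
E
python3 - <<'E'
from h import *
for n,(x0,x1,y0,y1) in dict(scene=(200,370,150,270),top=(220,410,130,260)).items():
    im=cv2.imread(f"pics/{n}0.png")
    for c in("red","blue"):
        for st,ce in blobs(im,c):
            if x0<ce[0]<x1 and y0<ce[1]<y1: print(n,c,st,ce,onz(n,[ce],.072).round(4))
s=cv2.imread("pics/scene0.png");t=cv2.imread("pics/top0.png")
f=lambda a,k:cv2.resize(a,None,fx=k,fy=k,interpolation=cv2.INTER_CUBIC)
cv2.imwrite("pics/c1.png",f(s[165:275,220:370],5.3))
cv2.imwrite("pics/c2.png",f(t[145:260,235:400],4.8))
E
```

```text
scene red [250, 213, 14, 8, 77] [256.0, 216.6] [[0.5171 0.0367 0.072 ]]
scene blue [301, 182, 10, 7, 45] [306.1, 184.2] [[ 0.5636 -0.1846  0.072 ]]
top red [267, 210, 8, 4, 13] [270.2, 211.6] [[0.5257 0.0278 0.072 ]]
top blue [353, 186, 13, 13, 132] [359.3, 192.1] [[ 0.5679 -0.1885  0.072 ]]
```

View pics/c1.png

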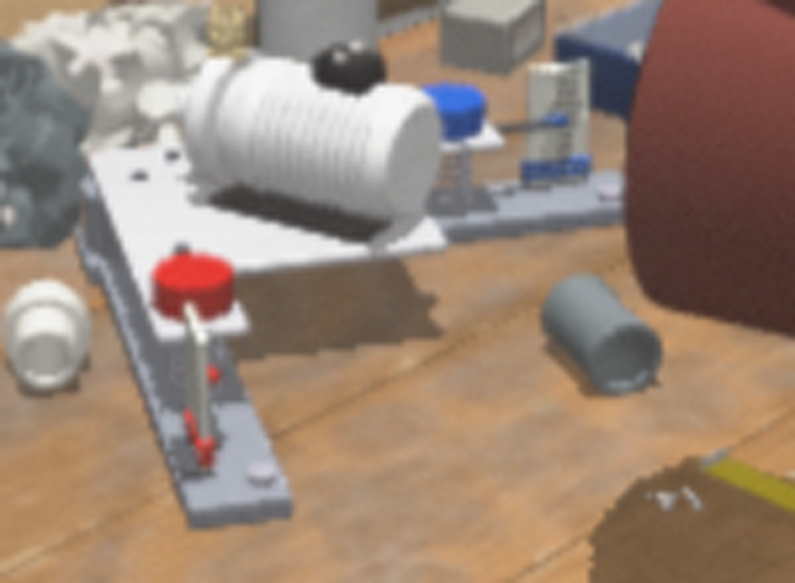

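View pics/c2.png

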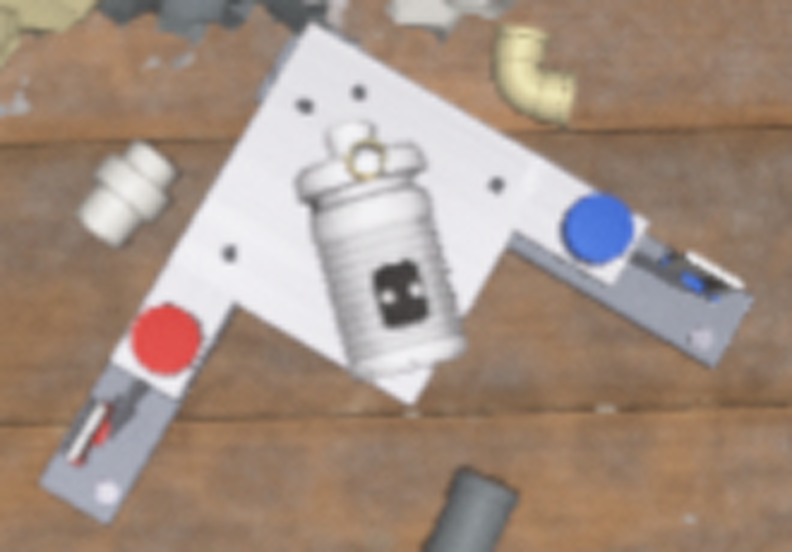

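The crops show both scales. The red band is low on its edge-on scale, at about crop-1 (200,440). The blue band is at the foot of its scale (558,168), with the blue pointer tip at (555,122). Next I'll get numbers from these.

```bash
cat > m.py <<'E'
from h import *
def mask(im,col):
    h=cv2.cvtColor(im,cv2.COLOR_BGR2HSV);H,S,V=[h[...,i].astype(int) for i in range(3)]
    return ((H<7)|(H>172))&(S>130)&(V>90) if col=="red" else (abs(H-112)<10)&(S>110)&(V>90)
def comps(im,col,box,amin=2):
    m=np.zeros(im.shape[:2],np.uint8);x0,x1,y0,y1=box
    m[y0:y1,x0:x1]=mask(im,col)[y0:y1,x0:x1]
    n,l,st,ce=cv2.connectedComponentsWithStats(m,connectivity=8)
    return [(st[i],ce[i]) for i in range(1,n) if st[i][4]>=amin]
def hz(px,xy):  # height of the closest point of the vertical line at xy to the ray
    o,d=ray("scene",[px]);d=d[0];A=np.c_[d,[0,0,-1.]];s=np.linalg.lstsq(A,np.r_[xy,0]-o,rcond=None)[0]
    return s[1],np.linalg.norm((o+s[0]*d)[:2]-xy)
E
python3 - <<'E'
from m import *
t=cv2.imread("pics/top0.png");s=cv2.imread("pics/scene0.png")
P={}
for c,b in dict(red=(255,285,200,232),blue=(345,372,180,204)).items():
    st,ce=max(comps(t,c,b),key=lambda q:q[0][4]);P[c]=onz("top",[ce],.072)[0][:2];print(c,st,ce.round(1),P[c].round(4))
r,b=P["red"],P["blue"];y=(r-b)/np.linalg.norm(r-b);x=np.array([y[1],-y[0]]);m=(r+b)/2;pv=m+x*.1131
print("dist",np.linalg.norm(r-b),"yaw",np.degrees(np.arctan2(x[1],x[0])),"pivot",pv,"mid",m)
for c in P:
    u=(P[c]-pv)/np.linalg.norm(P[c]-pv);tip=pv+.22*u;P[c+"t"]=tip
    print(c,"tip",tip.round(4),"scene px pad,tip@51, z=28,top78",proj("scene",[[*P[c],.072],[*tip,.051],[*tip,.028],[*tip,.078]]).round(1).tolist(), "top tip",proj("top",[[*tip,.051]]).round(1))
for c,bx in dict(red=(250,270,205,260),blue=(295,335,175,205)).items():
    for st,ce in comps(s,c,bx): print(c,st,ce.round(1),"z",np.round(hz(ce,P[c+"t"]),4))
np.savez("g.npz",**P,pv=pv)
E
```

```text
red [263 209  13  14 141] [269.1 215.2] [0.5172 0.0306]
blue [353 186  14  14 155] [359.3 192.2] [ 0.5677 -0.1884]
dist 0.22477569456010033 yaw 12.98793365212206 pivot [ 0.65263437 -0.05349479] mid [ 0.54242776 -0.07891354]
red tip [0.4657 0.0625] scene px pad,tip@51, z=28,top78 [[257.9, 215.7], [263.4, 236.0], [263.7, 245.1], [263.1, 225.1]] top tip [[256.6 237. ]]Traceback (most recent call last):
  File "<stdin>", line 8, in <module>
RuntimeError: dictionary changed size during iteration
```

Run:
```python
from m import *
s=cv2.imread("pics/scene0.png")
P=dict(red=np.array([.5172,.0306]),blue=np.array([.5677,-.1884]));pv=np.array([.6526,-.0535])
for c in("red","blue"):
    u=(P[c]-pv)/np.linalg.norm(P[c]-pv);tip=pv+.22*u;P[c+"t"]=tip
    print(c,"tip",tip.round(4),proj("scene",[[*P[c],.063],[*tip,.051],[*tip,.028],[*tip,.078]]).round(1).tolist())
for c,bx in dict(red=(245,272,205,260),blue=(295,335,175,205)).items():
    for st,ce in comps(s,c,bx): print(c,st,ce.round(1),"z",np.round(hz(ce,P[c+"t"]),4))
np.savez("g.npz",**P,pv=pv)
from scipy.spatial.transform import Rotation as R
q=manip.state()["tool_rot"];print(R.from_quat(q[[1,2,3,0]]).as_matrix().round(3))
```

```text
red tip [0.4657 0.0626] [[258.0, 219.2], [263.4, 236.0], [263.7, 245.1], [263.1, 225.1]]
blue tip [ 0.5354 -0.2397] [[305.9, 186.5], [327.7, 188.5], [327.4, 196.4], [327.9, 179.1]]
red [249 213  15  12 135] [256.2 218.1] z [0.0956 0.0144]
red [259 235   2   2   3] [259.7 235.3] z [0.053  0.0083]
red [256 245   4   8  13] [257.7 248.8] z [0.019  0.0137]
blue [301 181  10  10  73] [306. 185.] z [0.0605 0.0579]
blue [325 187   2   1   2] [325.5 187. ] z [0.0552 0.0059]
blue [328 195   3   2   4] [328.8 195.2] z [0.0314 0.0035]
blue [321 196   4   2   5] [322.4 196.6] z [0.0269 0.0135]
[[-0.925 -0.001  0.381]
 [-0.381  0.002 -0.925]
 [-0.    -1.    -0.002]]
```

Run:
```python
from h import *
s=np.mean([manip.grab_frame("scene") for _ in range(3)],0).astype(np.uint8);t=np.mean([manip.grab_frame("top") for _ in range(3)],0).astype(np.uint8)
f=lambda a:cv2.resize(a,(400,300),interpolation=cv2.INTER_NEAREST)
a=np.r_[np.c_[f(s[219:258,239:291]),f(s[172:208,302:350])],np.c_[f(t[219:252,234:278]),f(t[185:218,354:398])]]
cv2.imwrite("pics/c3.png",a)
```

```text
Traceback (most recent call last):
cv2.error: OpenCV(4.12.0) /io/opencv/modules/imgcodecs/src/loadsave.cpp:1058: error: (-215:Assertion failed) image.channels() == 1 || image.channels() == 3 || image.channels() == 4 in function 'imwrite_'
```

Run:
```python
from h import *
s=cv2.imread("pics/scene0.png");t=cv2.imread("pics/top0.png")
f=lambda a:cv2.resize(a,(400,300),interpolation=cv2.INTER_NEAREST)
a=np.vstack([np.hstack([f(s[219:258,239:291]),f(s[172:208,302:350])]),np.hstack([f(t[219:252,234:278]),f(t[185:218,354:398])])])
cv2.imwrite("pics/c3.png",a)
```

```text
(no output)
```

View pics/c3.png

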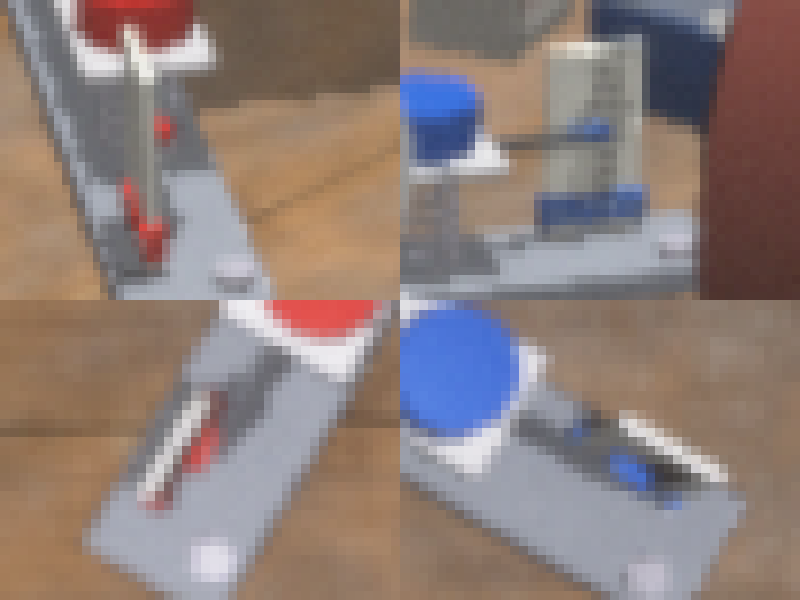

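The red scale's near edge shows its top at (152,82), with the band running from row 222 to 262. The blue scale's top edge is at (548,42)–(645,36). The middle of the blue band is at (540,213)–(643,203), and the blue tip is at (600,128).

Run:
```python
from m import *
g=np.load("g.npz")
rs=lambda x,y:(239+x/7.69-.5,219+y/7.69-.5)
bs=lambda x,y:(302+(x-400)/8.33-.5,172+y/8.33-.5)
rt=lambda x,y:(234+x/9.09-.5,219+(y-300)/9.09-.5)
bt=lambda x,y:(354+(x-400)/9.09-.5,185+(y-300)/9.09-.5)
print("red scale ends",e:=onz("top",[rt(148,500),rt(208,395)],.078)); 
for n,p,k in(("top",rs(152,82),0),("bandtop",rs(151,222),0),("bandbot",rs(151,264),0),("fartop",rs(130,30),1),("farband",rs(128,182),1)): print(n,np.round(hz(p,e[k,:2]),4))
print("blue ends",e:=onz("top",[bt(622,418),bt(728,478)],.078));mid=e.mean(0)[:2]
for n,p,k in(("Ltop",bs(548,42),0),("Ltb",bs(540,195),0),("Lbb",bs(540,236),0),("Rtop",bs(645,36),1),("Rtb",bs(645,185),1),("Rbb",bs(643,223),1)): print(n,np.round(hz(p,e[k,:2]),4))
print("tip b",onz("top",[bt(632,470)],.051),np.round(hz(bs(608,128),g["bluet"]),4),"tip r",onz("top",[rt(203,447)],.051),np.round(hz(rs(166,128),g["redt"]),4),g["redt"],g["bluet"])
```

```text
red scale ends [[0.45761921 0.07787844 0.078     ]
 [0.4846925  0.06159564 0.078     ]]
top [0.0769 0.0049]
bandtop [0.032  0.0066]
bandbot [0.0181 0.007 ]
fartop [0.0778 0.0047]
farband [0.0281 0.0069]
blue ends [[ 0.55331585 -0.2319992   0.078     ]
 [ 0.5367694  -0.2597723   0.078     ]]
Ltop [0.0826 0.0045]
Ltb [0.0292 0.006 ]
Lbb [0.0146 0.0057]
Rtop [0.0811 0.004 ]
Rtb [0.0289 0.0024]
Rbb [0.0153 0.0026]
tip b [[ 0.54164252 -0.24075255  0.051     ]] [0.0556 0.0033] tip r [[0.47155243 0.06425476 0.051     ]] [0.0534 0.0073] [0.46571543 0.06257823] [ 0.53541769 -0.23969427]
```

apply_moves:
  moves:
    - [1,-24.5,0,-22.8,0,0,0]
    - [1,-24.5,0,-22.8,0,0,0]
    - [1,-24.5,0,-22.8,0,0,0]
    - [1,-24.5,0,-22.8,0,0,0]
    - [1,-24.5,0,-22.8,0,0,0]
    - [1,-24.5,0,-22.8,0,0,0]
    - [1,-24.5,0,-22.8,0,0,0]
    - [1,-24.5,0,-22.8,0,0,0]
    - [1,-24.5,0,-22.8,0,0,0]
    - [1,-24.5,0,-22.8,0,0,0]
    - [1,-24.5,0,-22.8,0,0,0]
    - [1,-24.5,0,-22.8,0,0,0]
    - [1,-24.5,0,-22.8,0,0,0]
    - [1,-24.5,0,-22.8,0,0,0]
    - [1,-24.5,0,-22.8,0,0,0]
    - [1,-24.5,0,-22.8,0,0,0]
    - [1,-24.5,0,-22.8,0,0,0]
    - [1,-24.5,0,-22.8,0,0,0]
    - [1,-24.5,0,-22.8,0,0,0]
    - [1,-24.5,0,-22.8,0,0,0]

```text
time: 2.4
tool_pos: [0.5178, 0.0318, 0.2505]
tool_rot: [-0.138, 0.137, -0.694, 0.694]
contact_force: [0.0, -0.2, -0.4]
gripper_width: -0.002
```

apply_moves:
  moves:
    - [1,0,20,0,0,0,0]
    - [1,0,20,0,0,0,0]
    - [1,0,20,0,0,0,0]
    - [1,0,20,0,0,0,0]
    - [1,0,20,0,0,0,0]
    - [1,0,20,0,0,0,0]
    - [1,0,15,0,0,0,0]
    - [1,0,8,0,0,0,0]
    - [1,0,0,0,0,0,0]

```text
time: 3.3
tool_pos: [0.5167, 0.0304, 0.1062]
tool_rot: [0.137, -0.138, 0.694, -0.693]
contact_force: [0.5, 0.0, 0.5]
gripper_width: -0.001
```

Run:
```python
from m import *
print(manip.state()["tool_pos"])
s=manip.grab_frame("scene");t=manip.grab_frame("top");cv2.imwrite("pics/s1.png",s);cv2.imwrite("pics/t1.png",t)
f=lambda a:cv2.resize(a,(400,400),interpolation=cv2.INTER_CUBIC)
cv2.imwrite("pics/c4.png",np.hstack([f(s[150:270,210:330]),f(t[140:260,240:360])]))
```

```text
[0.51670908 0.03042718 0.10616613]
```

View pics/c4.png

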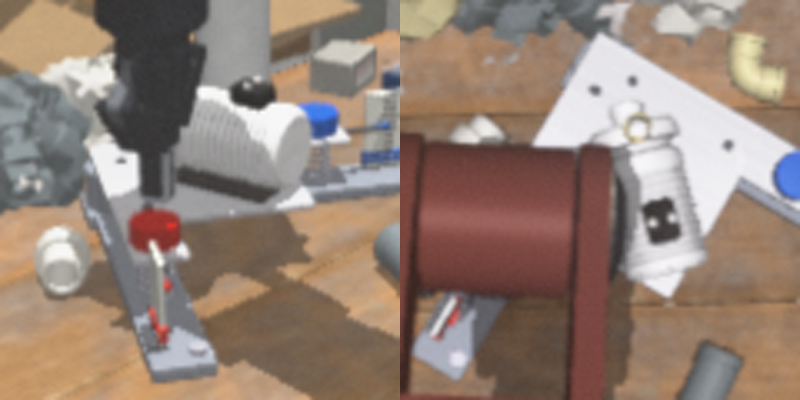

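The tips are centred about 15 mm above the red pad (crop (158,200) over (155,230)), and the pump and scale are clear. I'll press partway first.

apply_moves:
  moves:
    - [1,0,5,0,0,0,0]
    - [1,0,5,0,0,0,0]
    - [1,0,3,0,0,0,0]
    - [1,0,3,0,0,0,0]
    - [1,0,3,0,0,0,0]
    - [1,0,3,0,0,0,0]
    - [1,0,3,0,0,0,0]
    - [1,0,3,0,0,0,0]
    - [1,0,2,0,0,0,0]
    - [1,0,0,0,0,0,0]
    - [1,0,0,0,0,0,0]

```text
time: 4.5
tool_pos: [0.5174, 0.0305, 0.0774]
tool_rot: [0.137, -0.137, 0.694, -0.694]
contact_force: [-2.5, 2.5, 4.0]
gripper_width: 0.004
```

```bash
cat > look.py <<'E'
import sys
from m import *
k,c=sys.argv[1:];x0,x1,y0,y1=dict(red=(239,291,219,258),blue=(302,350,172,208))[c]
st=manip.state();print(st["tool_pos"],st["contact_force"])
s=manip.grab_frame("scene");cv2.imwrite(f"pics/s{k}.png",s)
o=cv2.imread("pics/scene0.png")
f=lambda a:cv2.resize(a[y0:y1,x0:x1],(400,300),interpolation=cv2.INTER_NEAREST)
cv2.imwrite(f"pics/z{k}.png",np.hstack([f(o),f(s)]))
for S,ce in comps(s,c,(x0,x1,y0-15,y1)): print(S,ce.round(1))
E
python3 look.py 2 red
```

```text
[0.51744288 0.03052107 0.07743349] [-2.50764893  2.51351862  3.99101606]
[250 219  14  10  77] [256.1 223.1]
[260 240   1   2   2] [260.  240.5]
[255 243   5  10  15] [257.3 248.1]
```

View pics/z2.png

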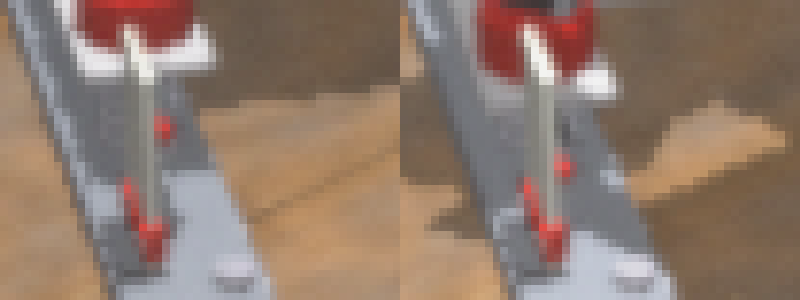

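Between these views the tip dropped from crop row 128 to 166. That is about 12.5 mm at the pointer, or 9–10 mm of pad travel. The band middle should be at about row 211, so I'll go further in small steps.

apply_moves:
  moves:
    - [1,0,2,0,0,0,0]
    - [1,0,2,0,0,0,0]
    - [1,0,1.5,0,0,0,0]
    - [1,0,1,0,0,0,0]
    - [1,0,0,0,0,0,0]
    - [1,0,0,0,0,0,0]

```text
time: 5.15
tool_pos: [0.5176, 0.0305, 0.071]
tool_rot: [0.137, -0.137, 0.694, -0.694]
contact_force: [-4.1, 1.4, 5.6]
gripper_width: -0.001
```

```bash
python3 look.py 3 red
```

```text
[0.51763449 0.03046996 0.07098555] [-4.10951548  1.42808946  5.61493363]
[250 220   4  11  36] [251.5 225.2]
[258 222   6   9  33] [261.  225.6]
[255 243   5  10  15] [257.3 248.1]
[260 242   1   3   3] [260. 243.]
```

View pics/z3.png

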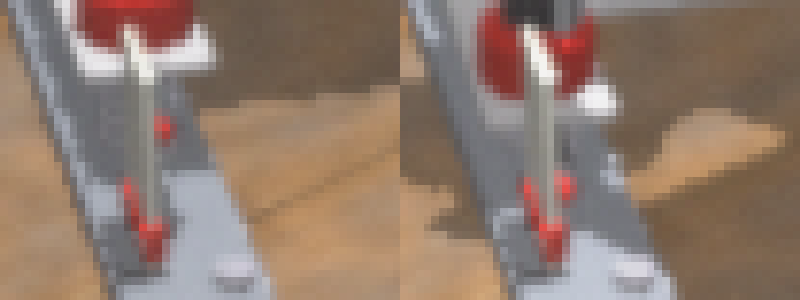

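The tip is now at about row 187, roughly 19 mm down at the pointer. Force and vision agree on about 14 mm of pad travel. The band middle is still about 8 mm lower at the pointer, so I'll go on in small steps.

apply_moves:
  moves:
    - [1,0,1.5,0,0,0,0]
    - [1,0,1.0,0,0,0,0]
    - [1,0,0,0,0,0,0]
    - [1,0,0,0,0,0,0]
    - [1,0,0,0,0,0,0]

```text
time: 5.7
tool_pos: [0.5176, 0.0305, 0.0686]
tool_rot: [0.137, -0.137, 0.694, -0.694]
contact_force: [-3.2, 2.3, 5.2]
gripper_width: 0.001
```

```bash
python3 look.py 4 red
python3 - <<'E'
from m import *
# subpixel tip row: redness excess in columns right of the scale edge
for k in("cene0","2","3","4"):
    s=cv2.imread(f"pics/s{k}.png").astype(float)[230:252,259:263];r=np.clip(s[...,2]-s[...,:2].max(2)-25,0,None)
    r[:, :1]*=0; print(k,(r.sum(1)@np.arange(230,252)/r.sum()).round(2),r.sum(1).round().tolist())
E
```

```text
[0.51764513 0.03050673 0.06861966] [-3.18122013  2.30001644  5.20070777]
[250 221   5  11  40] [251.7 226.3]
[259 222   5  10  30] [261.3 226.4]
[255 243   5  10  16] [257.2 248.1]
[260 243   1   3   3] [260. 244.]
cene0 237.83 [0.0, 0.0, 0.0, 0.0, 50.0, 132.0, 82.0, 9.0, 0.0, 0.0, 0.0, 0.0, 0.0, 0.0, 0.0, 0.0, 0.0, 0.0, 30.0, 26.0, 4.0, 6.0]
2 242.35 [0.0, 0.0, 0.0, 0.0, 0.0, 0.0, 0.0, 0.0, 0.0, 32.0, 136.0, 96.0, 11.0, 0.0, 0.0, 0.0, 0.0, 0.0, 35.0, 26.0, 11.0, 12.0]
3 241.64 [85.0, 16.0, 0.0, 0.0, 0.0, 0.0, 0.0, 0.0, 0.0, 0.0, 0.0, 12.0, 131.0, 180.0, 102.0, 12.0, 0.0, 0.0, 34.0, 26.0, 11.0, 10.0]
4 240.35 [136.0, 82.0, 15.0, 0.0, 0.0, 0.0, 0.0, 0.0, 0.0, 0.0, 0.0, 0.0, 0.0, 92.0, 168.0, 122.0, 20.0, 9.0, 36.0, 26.0, 10.0, 10.0]
```

The tip drop is now 9.0 px, about 22.5 mm, so the pointer is at about 28.5 mm against a band at 24–25 mm. I'll go 2 mm further on the pad, hold for 1.3 s and take a picture before releasing.

apply_moves:
  moves:
    - [1,0,1.0,0,0,0,0]
    - [1,0,1.0,0,0,0,0]
    - [1,0,0,0,0,0,0]
    - [1,0,0,0,0,0,0]
    - [1,0,0,0,0,0,0]

```text
time: 6.25
tool_pos: [0.5177, 0.0306, 0.0667]
tool_rot: [0.137, -0.137, 0.694, -0.694]
contact_force: [-3.1, 2.2, 6.1]
gripper_width: -0.002
```

```bash
python3 look.py 5 red
python3 - <<'E'
from m import *
for k in("cene0","5"):
    s=cv2.imread(f"pics/s{k}.png").astype(float)[240:256,254:263];r=np.clip(s[...,2]-s[...,:2].max(2)-10,0,None)
    print(k);print(r.astype(int))
E
```

```text
[0.51767274 0.03055457 0.06670596] [-3.1047486   2.20401517  6.06647337]
[250 222   5  11  40] [251.8 227. ]
[259 223   5   9  30] [261.4 227.1]
[255 243   5  10  15] [257.3 248.1]
[260 244   1   3   3] [260. 245.]
cene0
[[  0   0   0   0   0   0   0   0   0]
 [  0   0   0   0   0   0   0   0   0]
 [  9  55  14   0   0   0   0   0   0]
 [ 16 110  42   0   0   0   0   0   0]
 [  0  76  64  12   0   0   0   0   0]
 [  0  40  69  18   0   0   0   0   0]
 [  0  26  83  27   0   0   0   0   0]
 [  0  16  66  67  21  45  12   0   0]
 [  0   0  51 129  84  94  45   0   0]
 [  0   0   9  89  92  84  41   0   0]
 [  0   0   5  42  71  67  19   0   0]
 [  0   0   0  31  62  60  21   0   0]
 [  0   0   0  20  56  50   9   0   0]
 [  0   0   0   0   9   7   0   0   0]
 [  0   0   0   0   0   0   0   0   0]
 [  0   0   0   0   0   0   0   0   0]]
5
[[  0   0   0   0   0   0   0   0   0]
 [  0   0   0   0   0   0   0   0   0]
 [ 14  64  16   0   0   0   0   0   0]
 [ 32 127  48   0   0  46  22   0   0]
 [ 10  97  73  13   1  68  97  32   0]
 [  4  48  79  19   0  54 131  69   0]
 [  0  30  95  30   0  36  89  47   0]
 [  0  18  75  74  25  60  36   3   0]
 [  0   0  60 139  90 104  53   0   0]
 [  0   0  13  99 104  96  48   0   0]
 [  0   0   6  45  79  81  28   0   0]
 [  0   0   0  36  69  70  26   0   0]
 [  0   0   0  23  63  55  11   0   0]
 [  0   0   0   0  10   9   0   0   0]
 [  0   0   0   0   0   0   0   0   0]
 [  0   0   0   0   0   0   0   0   0]]
```

View pics/z5.png

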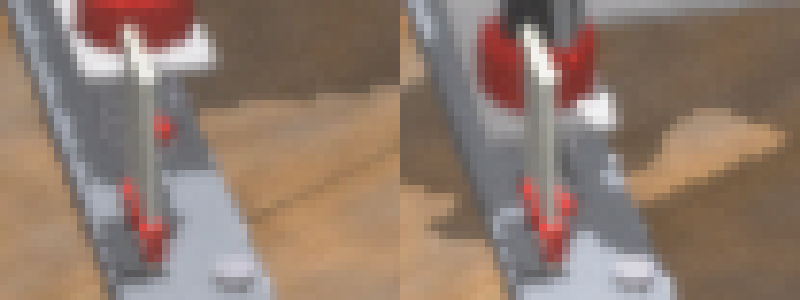

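The pointer is at about 26.6 mm, inside the band but a little above its middle (23–25 mm). I'll press one more millimetre, hold 1.3 s and release upward.

apply_moves:
  moves:
    - [1,0,1.0,0,0,0,0]
    - [1,0,0,0,0,0,0]
    - [1,0,0,0,0,0,0]
    - [1,0,0,0,0,0,0]
    - [1,0,0,0,0,0,0]
    - [1,0,0,0,0,0,0]
    - [1,0,0,0,0,0,0]
    - [1,0,0,0,0,0,0]
    - [1,0,0,0,0,0,0]
    - [1,0,0,0,0,0,0]
    - [1,0,0,0,0,0,0]
    - [1,0,0,0,0,0,0]
    - [1,0,0,0,0,0,0]

```text
time: 7.6
tool_pos: [0.5177, 0.0306, 0.0658]
tool_rot: [0.137, -0.137, 0.694, -0.694]
contact_force: [-3.9, 2.0, 7.2]
gripper_width: -0.001
```

```bash
python3 look.py 6 red
python3 - <<'E'
from m import *
s=cv2.imread(f"pics/s6.png").astype(float)[240:256,254:263];print(np.clip(s[...,2]-s[...,:2].max(2)-10,0,None).astype(int)[:,4:])
E
```

```text
[0.51772686 0.03055913 0.06578206] [-3.88148736  1.98206098  7.20709236]
[250 222   5  11  39] [251.8 227.1]
[259 223   5  10  29] [261.4 227.4]
[255 243   5  10  16] [257.2 248.1]
[260 244   1   3   3] [260. 245.]
[[  0   0   0   0   0]
 [  0   0   0   0   0]
 [  0   0   0   0   0]
 [  0  25  54   8   0]
 [  0  61 107  35   0]
 [  1  72 134  57   0]
 [  2  52 118  56   0]
 [ 26  65  72  28   0]
 [ 92 107  64   4   0]
 [104  96  47   0   0]
 [ 81  82  28   0   0]
 [ 69  69  26   0   0]
 [ 63  55  10   0   0]
 [ 12  10   0   0   0]
 [  0   0   0   0   0]
 [  0   0   0   0   0]]
```

The pointer is now at about 25.8 mm and has been on the band for over 1.3 s. I'll release, rise to z≈0.25 and move over to blue.

apply_moves:
  moves:
    - [1,0,-5,0,0,0,0]
    - [1,0,-15,0,0,0,0]
    - [1,0,-25,0,0,0,0]
    - [1,0,-35,0,0,0,0]
    - [1,0,-35,0,0,0,0]
    - [1,0,-35,0,0,0,0]
    - [1,0,-35,0,0,0,0]
    - [1,0,0,0,0,0,0]
    - [1,3.7,0,22.2,0,0,0]
    - [1,3.7,0,22.2,0,0,0]
    - [1,3.7,0,22.2,0,0,0]
    - [1,3.7,0,22.2,0,0,0]
    - [1,3.7,0,22.2,0,0,0]
    - [1,3.7,0,22.2,0,0,0]
    - [1,3.7,0,22.2,0,0,0]
    - [1,3.7,0,22.2,0,0,0]
    - [1,3.7,0,22.2,0,0,0]
    - [1,3.7,0,22.2,0,0,0]
    - [1,0,0,0,0,0,0]
    - [1,0,0,0,0,0,0]

```text
time: 9.65
tool_pos: [0.5674, -0.1891, 0.2496]
tool_rot: [0.137, -0.137, 0.694, -0.693]
contact_force: [0.2, 0.7, -0.8]
gripper_width: -0.0
```

Run:
```python
from m import *
s=manip.grab_frame("scene");cv2.imwrite("pics/s7.png",s)
for c,bx in dict(red=(245,272,205,260),blue=(295,335,175,205)).items():
    for st,ce in comps(s,c,bx): print(c,st,ce.round(1))
cv2.imwrite("pics/c7.png",cv2.resize(s[110:270,200:400],(800,600)))
print(manip.state()["contact_force"])
```

```text
red [249 213  15  12 133] [256.2 218.1]
red [259 235   2   2   3] [259.7 235.3]
red [256 246   4   7  12] [257.8 249.2]
blue [302 181   9  10  67] [306.2 185.4]
blue [325 187   2   1   2] [325.5 187. ]
blue [328 195   2   2   2] [328.5 195.5]
blue [319 196   1   2   2] [319.  196.5]
blue [321 196   2   1   2] [321.5 196. ]
blue [324 197   2   1   2] [324.5 197. ]
[-0.4502609  -0.39214848  0.07655338]
```

View pics/c7.png

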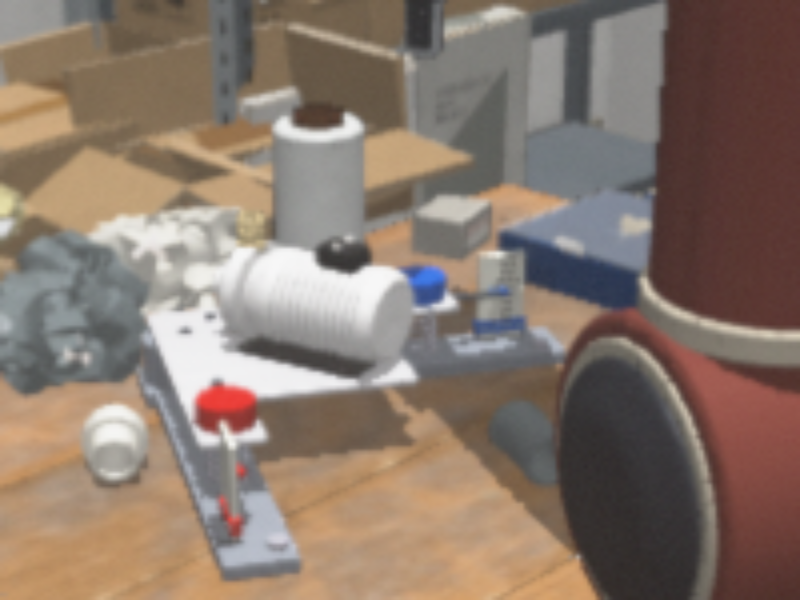

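Red is back at rest (tip row 235.3, same as at the start), and the scene is undisturbed. For blue, the tip is at row 187 and must drop about 10 px (29–31 mm at the pointer) to a band at about 20–21 mm. I'll press in stages.

apply_moves:
  moves:
    - [1,0,20,0,0,0,0]
    - [1,0,25,0,0,0,0]
    - [1,0,25,0,0,0,0]
    - [1,0,25,0,0,0,0]
    - [1,0,25,0,0,0,0]
    - [1,0,18,0,0,0,0]
    - [1,0,12,0,0,0,0]
    - [1,0,7,0,0,0,0]
    - [1,0,5,0,0,0,0]
    - [1,0,4,0,0,0,0]
    - [1,0,3,0,0,0,0]
    - [1,0,3,0,0,0,0]
    - [1,0,3,0,0,0,0]
    - [1,0,3,0,0,0,0]
    - [1,0,2,0,0,0,0]
    - [1,0,2,0,0,0,0]
    - [1,0,1,0,0,0,0]
    - [1,0,0,0,0,0,0]
    - [1,0,0,0,0,0,0]
    - [1,0,0,0,0,0,0]

```text
time: 11.7
tool_pos: [0.5683, -0.1897, 0.0682]
tool_rot: [-0.138, 0.137, -0.693, 0.694]
contact_force: [-1.7, -3.1, 5.0]
gripper_width: -0.001
```

```bash
cat > tip.py <<'E'
import sys
from m import *
for k in sys.argv[1:]:
    s=cv2.imread(f"pics/s{k}.png").astype(float)[183:203,318:332];r=np.clip(s[...,0]-s[...,2]-10,0,None)
    print(k);print(np.c_[np.arange(183,203),r.astype(int)])
E
python3 look.py 8 blue; python3 tip.py 7 8
```

```text
[ 0.56829236 -0.18973468  0.06819011] [-1.69168952 -3.08356625  4.96588222]
[305 190   6   7  30] [307.8 192.8]
[328 195   2   2   2] [328.5 195.5]
7
[[183   0   0   0   0   0   0   0   0   0   0   0   0   0   4]
 [184   0   0   0   0   0   0   0   0   0   0   0   0   0   1]
 [185   0   0   0   0   0   0   0   0   0   0   0   0   0   0]
 [186   0   0   0   0   7   5  18  41  20   0   0   0   0   0]
 [187   0   0   0   0  24  29  38  63  59   9   0   0   0   0]
 [188   0   0   0   0   9  14  15  30  30   1   0   0   0   0]
 [189   0   0   0   0   0   0   0   0   0   0   0   0   0   0]
 [190   0   0   0   0   0   0   0   0   0   0   0   0   0   0]
 [191   0   0   0   0   0   0   0   0   0   0   0   0   0   0]
 [192   0   0   0   0   0   0   0   0   0   0   0   0   0   0]
 [193   0   0   0   0   0   0   0   0   0   0   0   0   0   0]
 [194   0   0   0   0   0   0   0   0   0   2  14  14  15   0]
 [195  16  25  20  18  19  13  20  21  26  31  43  46  41   0]
 [196  25  50  46  48  49  40  39  37  34  38  47  40  34   0]
 [197  10  43  40  40  43  44  49  46  41  42  43  37  33   2]
 [198
[... 873 characters left out ...]
0   0]
 [192   0   0   0   0   0   0   0   0   0   0   0   0   0   0]
 [193   0   0   0   0   0   0   0   0   0   0   0   0   0   0]
 [194   0   0   0   8  35  40  21  17   0   0  13  15  17   0]
 [195   0   0   0  11  43  49  45  45  32  34  42  46  43   0]
 [196   0   5   7  10  21  17  21  35  38  37  48  39  32   0]
 [197   6  38  30  28  31  31  31  40  41  40  42  36  31   3]
 [198   5  43  42  33  28  26  24  13   8   0   1   0   6   7]
 [199   1   6   3   0   0   0   0   0   0   0   0   0   0   6]
 [200   4   0   0   0   0   0   0   0   0   0   0   0   0   2]
 [201   3   0   0   0   2   4   6   3   0   0   0   0   0   0]
 [202   6   7   5   5   6   8   7   7   0   0   0   0   0   0]]
```

The tip has dropped about 7.9 px, so the pointer is at about 28 mm. The band middle is about 20 mm, so I'll go 4 mm further on the pad.

apply_moves:
  moves:
    - [1,0,1.5,0,0,0,0]
    - [1,0,1.0,0,0,0,0]
    - [1,0,1.0,0,0,0,0]
    - [1,0,0.5,0,0,0,0]
    - [1,0,0,0,0,0,0]
    - [1,0,0,0,0,0,0]
    - [1,0,0,0,0,0,0]

```text
time: 12.45
tool_pos: [0.5685, -0.1898, 0.0645]
tool_rot: [-0.138, 0.137, -0.693, 0.694]
contact_force: [-1.9, -2.4, 6.7]
gripper_width: -0.002
```

```bash
python3 look.py 9 blue; python3 tip.py 9|tail -11
```

```text
[ 0.56853531 -0.18980024  0.06453729] [-1.93625096 -2.39859441  6.73335411]
[306 191   5   7  29] [307.9 194. ]
[328 195   2   3   3] [328.3 196. ]
[322 196   4   2   7] [323.7 196.4]
 [192   0   0   0   0   0   0   0   0   0   0   0   0   0   0]
 [193   0   0   0   0   0   0   0   0   0   0   0   0   0   0]
 [194   0   0   0   0   0   0   0   0   0   1  15  13  18   0]
 [195  13  71  56  50  45  33  25  25  25  31  44  44  41   0]
 [196  15  55  51  49  74  91  73  61  40  38  47  39  33   0]
 [197   1  13  12  13  34  49  47  54  43  39  45  35  31   5]
 [198   0  21  18  11   7   8  17  14   9   1   1   0   7   6]
 [199   0   2   0   0   0   0   0   0   0   0   0   0   0   6]
 [200   2   0   0   0   0   0   0   0   0   0   0   0   0   2]
 [201   1   0   0   0   4   5   5   1   0   0   0   0   0   0]
 [202   6   6   6   5   7   7   6   3   0   0   0   0   0   0]]
```

View pics/z9.png

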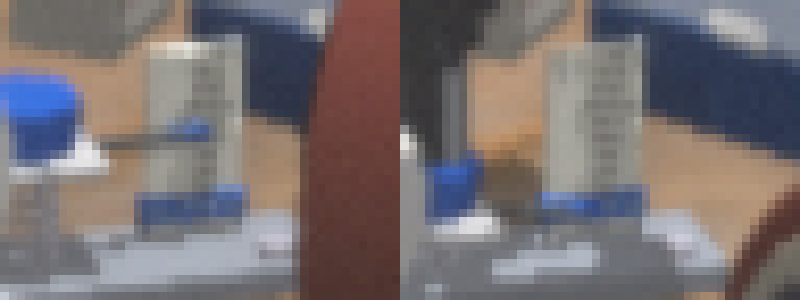

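The blue tip overlaps the upper half of the blue band (row 196.3, z≈24). I'll go 1.5 mm further and hold.

apply_moves:
  moves:
    - [1,0,0.8,0,0,0,0]
    - [1,0,0.7,0,0,0,0]
    - [1,0,0,0,0,0,0]
    - [1,0,0,0,0,0,0]
    - [1,0,0,0,0,0,0]
    - [1,0,0,0,0,0,0]
    - [1,0,0,0,0,0,0]
    - [1,0,0,0,0,0,0]
    - [1,0,0,0,0,0,0]
    - [1,0,0,0,0,0,0]
    - [1,0,0,0,0,0,0]
    - [1,0,0,0,0,0,0]
    - [1,0,0,0,0,0,0]

```text
time: 13.8
tool_pos: [0.5686, -0.1898, 0.0632]
tool_rot: [-0.138, 0.137, -0.693, 0.694]
contact_force: [-2.6, -3.2, 7.7]
gripper_width: 0.004
```

```bash
python3 look.py 10 blue; python3 tip.py 10|tail -10
```

```text
[ 0.56863886 -0.18982038  0.06318015] [-2.61947495 -3.15131744  7.66728455]
[306 191   5   7  29] [307.9 194.2]
[319 195   7   3  10] [322.2 196.1]
[328 195   2   3   3] [328.3 196. ]
 [193   0   0   0   0   0   0   0   0   0   0   0   0   0   0]
 [194   0   0   0   0   0   0   0   0   0   1  15  14  17   0]
 [195  13  73  57  52  45  27  24  23  25  30  43  44  40   0]
 [196  18  71  69  83  93  69  61  50  39  36  45  39  32   0]
 [197   1  16  22  30  41  46  55  51  41  40  44  36  31   5]
 [198   0   3   0   0   0  11  19  17  12   2   2   0   7   6]
 [199   0   0   0   0   0   0   0   0   0   0   0   0   0   6]
 [200   2   0   0   0   0   0   0   0   0   0   0   0   0   2]
 [201   2   0   0   0   0   5   5   2   0   0   0   0   0   0]
 [202   5   5   6   5   6   6   7   5   0   0   0   0   0   0]]
```

The pointer is at about 22 mm, on the band, and has been held for over 1.1 s. Releasing and retreating straight up.

apply_moves:
  moves:
    - [1,0,0,0,0,0,0]
    - [1,0,-5,0,0,0,0]
    - [1,0,-15,0,0,0,0]
    - [1,0,-25,0,0,0,0]
    - [1,0,-35,0,0,0,0]
    - [1,0,-35,0,0,0,0]
    - [1,0,-35,0,0,0,0]
    - [1,0,-35,0,0,0,0]
    - [1,0,0,0,0,0,0]
    - [1,0,0,0,0,0,0]
    - [1,0,0,0,0,0,0]
    - [1,0,0,0,0,0,0]
    - [1,0,0,0,0,0,0]
    - [1,0,0,0,0,0,0]
    - [1,0,0,0,0,0,0]

```text
time: 15.35
tool_pos: [0.5676, -0.1889, 0.2463]
tool_rot: [0.137, -0.138, 0.694, -0.693]
contact_force: [-0.0, -0.6, -0.7]
gripper_width: 0.005
```

Run:
```python
from m import *
s=manip.grab_frame("scene");cv2.imwrite("pics/s11.png",s);o=cv2.imread("pics/s7.png")
for c,bx in dict(red=(245,272,205,260),blue=(295,335,175,205)).items():
    for st,ce in comps(s,c,bx): print(c,st,ce.round(1))
d=cv2.absdiff(s,o).max(2);print("changed px in mount region",(d[175:260,215:340]>40).sum())
print(manip.state()["tool_pos"],manip.state()["contact_force"])
cv2.imwrite("pics/c11.png",cv2.resize(s[110:270,200:400],(800,600)))
```

```text
red [249 213  15  12 132] [256.2 218.1]
red [260 235   1   2   2] [260.  235.5]
red [256 246   4   7  12] [257.8 249.2]
blue [302 181   9  10  67] [306.2 185.4]
blue [325 187   2   1   2] [325.5 187. ]
blue [328 195   2   3   3] [328.3 196. ]
blue [319 196   1   2   2] [319.  196.5]
blue [321 196   5   2   6] [322.8 196.7]
changed px in mount region 0
[ 0.56769621 -0.18891303  0.24646698] [0.36233199 0.35571751 0.46579829]
```

View pics/c11.png

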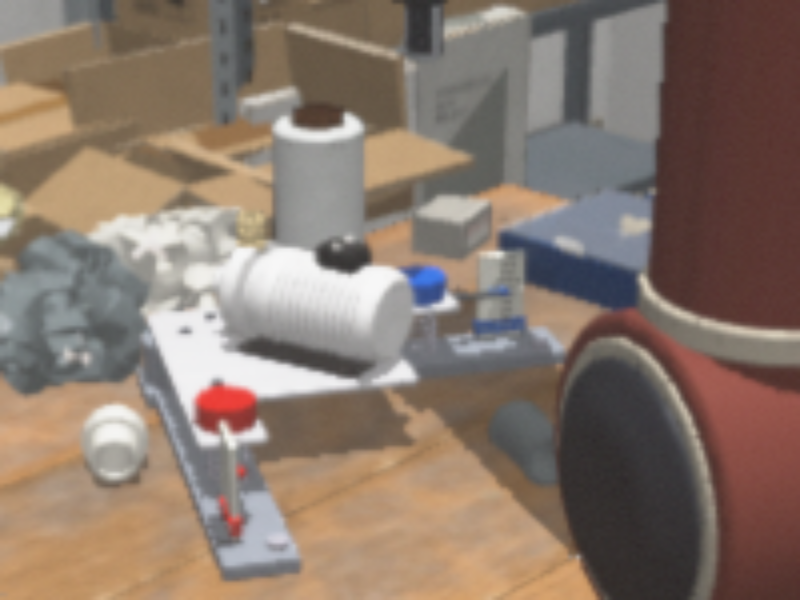

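Both corners are back at rest: red tip (260,235), blue tip (325,187). Nothing around the mount has changed and the gripper is clear above it, so I'm handing in.

```bash
python3 -c "
from plant import manip
print(manip.job_done())"
```

```text
the job is handed in; nothing more can be done
None
```

I pressed the red pad, then the blue pad, each with closed fingertips and one at a time. Each was held about a second on its band and left to spring back. The job is handed in at about 15 s of the 58 s limit.

| Pad | Pointer height when held | Band middle, as measured | Hold | Upward force on tool |
|---|---|---|---|---|
| Red | about 26 mm | 24–25 mm | 1.2–1.3 s | about 7 N |
| Blue | about 22 mm | 20–21 mm | about 1.2 s | about 7.7 N |

- **Last checks:** both pointers returned to their starting pixels. In the scene view, no pixel in the mount region changed between just before and just after the blue press. The gripper was clear at z ≈ 0.25 m with no contact force beyond noise.
- **Disagreement on depth:** the tool height and the stated tip length put the tips 4–6 mm deeper on the pad than the camera and spring force did. I went by the camera and force.
- **Uncertainty:** the pointer and band heights are good to about 2 mm, because one pixel covers 2.5–3 mm there. The red scale was seen nearly edge-on. The blue tip blended into the blue band at the end, so its final height rests partly on the tool's travel.

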